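# Dock a plaster-model carrier: hook the tongue, rock it down, click the foot

## Task

Pick up the white carrier with the blue plaster jaw model, hook its front tongue under the low steel bar of the docking station and slide it in until you feel it touch the brass sprung stop, which must not be pushed in more than 3 mm. Then rock the tail down until the orange sprung foot clicks under the other bar and the carrier lies flat on the bed. Work gently: nothing may load the station with more than 25 N. Let go, and leave the spare model, the jar and the bowl standing where they are.

Things in the scene. Friction and masses are not known exactly. Their poses are not given: they have to be found in the camera images.
- carrier: White plastic carrier block 84 x 60 x 16 mm (x, y, z), light-blue plaster jaw model on top, 51 mm tall in all, about 0.26 kg. Origin: centre of its underside, z up. Tongue at its front end (-x), orange foot at its tail (+x, tip at x = 50 mm). Starts flat on the dark rubber mat (4 mm thick), yaw within 0.5 rad of zero: tongue roughly towards the robot.
- grip (a point): Where to grip the carrier: midway between the flat sides of the model's base, 38 mm above the carrier's underside. The base is 50 x 44 x 28 mm (x, y, z), at z 16 to 44 mm on the carrier; grip it across y, 44 mm. The fingertips then just clear the white block.
- tongue_tip (a point): Lower edge of the tongue's tip, mid-width, at (-60, 0, 0) mm in the carrier. The tongue is 18 mm long, 50 mm wide, 5 mm thick and continues the carrier's underside (z 0 to 5 mm).
- tail (a point): Point on the carrier's underside near its tail, (40, 0, 0) mm in the carrier.
- foot (a joint): How far the orange foot is pressed into the carrier, m: 0 = sprung out (8 mm proud), 0.008 = fully in. Spring 2.4 N + 0.4 N per mm. 24 mm wide, flat top 12 mm above the carrier's underside, outer face sloping back below, 25 degrees from upright: pressing the tail down over the catch bar (about 10 N) drives it in 6 mm, then it snaps out under the bar with the tail 3 mm off the bed.
- dock: Grey base plate, 180 x 100 x 8 mm, fixed on the bench. Origin: centre of its underside, z up, yaw within 0.3 rad of zero, -x end towards the robot. On it a head (aluminium bed, flat top at z = 14 mm, brass sprung stop, two steel bars) is clamped fast up to 12 mm either way along x; its place is not measured: feel or see it. Docked, the carrier's axes match the dock's, underside on the bed.
- stop_mid (a point): Fixed to the plate at (-60, 0, 14) mm: foot of the brass stop's face (faces +x) WERE the head in mid place; the real one is up to 12 mm nearer or farther along x. The front bar (8 mm thick, 64 mm long along y) has its axis 4 mm in front of the stop, 14 mm above the bed: a gap 10 mm high for the tongue, open to +x. The docked tongue's tip is within 2 mm of the stop.
- buffer (a joint): How far the brass sprung stop under the front bar is pushed in (towards -x of the dock), m: 0 = out. Spring 1 N + 0.8 N per mm: the tongue should just touch it, a push of about 2 N; more than 3 mm (3.4 N) damages it. 52 mm wide, 8 mm high, 1 mm above the bed.
- catch_mid (a point): Fixed to the plate at (48, 0, 33) mm: axis of the catch bar (8 mm thick, 64 mm long along y, on posts at y = +-29 mm) WERE the head in mid place; in truth always 108 mm from the stop face along x, top 23 mm above the bed. To enter, hold the carrier tail up by about 20 degrees, so that it clears this bar while the tongue goes under the front one; then lower the tail.
- spare_model: Bystander: tan plaster jaw model, base 50 x 44 x 28 mm, 35 mm tall with teeth, loose between the two work places. Origin: centre of its underside.
- jar: Bystander: jar with a green cap, 56 mm across, 75 mm tall. Origin: centre of its underside.
- bowl: Bystander: green mixing bowl, 100 mm across, 50 mm tall. Origin: centre of its underside.
Things that resemble listed ones, but are neither listed nor needed, are in the scene too. There is more than one size of the carrier; the one meant has the size given above.

How it is judged (in metres and radians):
On the way, in this order (a step that is already met when the one before it is completed fails the run):
1. the carrier is picked up off the mat (height (world z) of carrier above 0.03 m), for 0.2 s.
2. the tongue is down at the front bar while the tail is still up (z of tongue_tip in the frame of dock below 0.022 m and x of tongue_tip in the frame of dock between -0.078 and -0.042 m and y of tongue_tip in the frame of dock between -0.015 and 0.015 m and angle between carrier's own z axis and vertical above 0.15 rad), for 0.1 s.
3. the foot is pressed in as the tail goes down over the catch bar (value of joint foot above 0.003 m and z of tongue_tip in the frame of dock below 0.022 m and z of tail in the frame of dock below 0.045 m and contact force between carrier and dock above 0.5 N), for 0.02 s.
At the end, for the whole second after the job is handed in: Carrier docked, released and at rest: tongue tip within 4 mm and tail within 3.5 mm of the bed, foot sprung out to within 2 mm, in line with the dock within 0.1 rad, 12 mm sideways and 17 mm lengthwise of the plate's centre; spare model, jar and bowl within 30 mm of their start (z of tongue_tip in the frame of dock below 0.018 m and z of tail in the frame of dock below 0.0175 m and value of joint foot below 0.002 m and angle between the x axis of carrier and the x axis of dock, either way round below 0.1 rad and y of carrier in the frame of dock between -0.012 and 0.012 m and x of carrier in the frame of dock between -0.017 and 0.017 m and x of tail in the frame of dock above 0.01 m and linear speed of carrier below 0.02 m/s and distance of each of spare_model, jar, bowl from where it was at the start of the episode below 0.03 m); the robot touches nothing.
It fails at once if the brass stop is pushed in more than 3 mm (value of joint buffer above 0.003 m).
It fails at once if the docking station is loaded by the carrier with more than 25 N (contact force between carrier and dock above 25 N).
It fails at once if the gripper or arm leans on the docking station with more than 25 N (contact force between the arm and dock above 25 N).
It fails at once if the spare model, the jar or the bowl is knocked over or shoved (distance of any of spare_model, jar, bowl from where it was at the start of the episode above 0.03 m or angle between any of spare_model, jar, bowl's own z axis and vertical above 0.5 rad).
It also fails if it takes over 58 s, if anything falls off the work surface, if the arm or the gripper's body presses on something with over 40 N, if the wrist force passes 120 N, or if a joint passes its speed limit or range.

## Robot

A 7-joint arm with a two-finger parallel gripper is mounted at the origin on the work surface. World frame = base frame: x ahead of the robot, y to its left, z up, the work surface at z = 0. Lengths are in m, angles in degrees, forces in N, time in s.
With the tool pointing down it reaches from about 0.375 to 0.925 m from the base axis. Payload 3.1 kg.
Tool frame: the origin (TCP) lies at the very end of the fingers, on their centre line; the grasp point (between the pads) lies 19 mm behind it; z points along the fingers, y is the line along which they close (so a half turn about z gives the same grasp; the last joint's range is limited). The gripper opens to 85 mm and grips with 20 to 120 N. Pads are 22 mm wide; open, the fingers measure 114 mm over their backs; the gripper's body (76 mm by 85 mm) begins 54 mm behind the grasp point. The pads swing forward as they close: fully open they stand 13 mm farther back than shut.
Start: joints at [-75.676, 21.939, 2.515, 91.553, -1.026, 66.532, -2.859], TCP at [0.222, 0.611, 0.231] pointing down, gripper open.
Joint ranges: [-149.38, 149.38], [-23.57, 123.04], [-84.95, 90], [0, 143.3], [-89.99, 269.99], [3.08, 112.72], [-163.45, 163.45]. Speed limits (degrees/s): [159.86, 159.86, 180, 180, 180, 180, 180].

## Interface

Orientations are given as [roll, pitch, yaw] about the fixed x, y, z axes, in that order (R = Rz(yaw) Ry(pitch) Rx(roll)).
In Python, from station import arm gives the robot as it stands.
- The arm moves only by the tool step_arm, never from a script. Its argument "targets" is text: rows parted by semicolons, each of 6 numbers parted by spaces: the shift along the tool's x, y, z in mm, then the turn, a rotation vector about the tool's x, y, z in degrees. A call has 1 to 10 rows; each row is the pose to reach, as a shift and turn from the pose commanded when the call began, along the tool's axes at that moment; what a row does not reach only later rows make up. A row lasts 1/12 s, in which the tool goes at most 41.7 mm and 7.16 degrees, less where a joint would pass 70% of its speed; a pose out of reach is approached as far as the arm can. A call with a gripper value outside its range is refused whole. "hand" is the opening, from -1 (shut) to 1 (fully open), set as the call begins (left out, the last holds). The fingers move at their own pace and stop on an object; the grip force is fixed at half the most. Time passes only in rows, so rows that repeat a pose let the fingers close. It gives the time, the measured TCP pose, the force, the opening and the grip force at its end, in the units of the state.
- arm.read_state(): the state, without advancing time (a new reading comes with each control period).
- arm.grab_frame(name): name is "side" or "top" or "wrist"; returns the picture (384x512x3 uint8, red, green, blue); there is no depth.
- arm.get_calibration(name): a dict with "camera_matrix" (3x3 intrinsics, pixels), "camera_from_world" (4x4, takes a point from world to camera coordinates); the wrist camera has in their place "mount" (4x4, takes a point from camera to tool coordinates, whose origin is the TCP and whose axes are the flange's). Camera axes: x right, y down, z forward; pixel columns grow to the right and rows downward; lengths in m; the calibration is good to about 2 mm. A picture is of the moment at which its call begins: read the wrist's pose just before it. get_calibration takes no time and is no camera call.
- arm.finish_job(): hands the job in; it is judged then, once.
Trained networks look in the newest picture that a camera, given by its name, has taken for a name from the list of things; names that differ only in an ending like _2 or _b are one class to them, and where a whole thing is asked for, a point or a joint stands for the part that bears it (a point fixed in the world has none). Each returns a list of dicts, best first, with "p" (0 to 1); they miss things now and then, are a little off and sometimes report something else, mostly with a low value. They report only what shows in the picture. A call takes as long as a camera call. They do not tell look-alikes from the thing itself.
- arm.boxes_of(label, camera): "rect" ([left, top, right, bottom] in pixels, round what is visible of it).
The state is a dict: "time_s": time; "joint_pos": joint angles; "qvel": joint speeds; "joint_torque": joint torques, N m; "tool_pos": TCP position; "eef_rot": TCP orientation; "wrist_force": force on the tool from outside, world axes, zero at the start; "ft_torque": the same for the moment, N m; "gripper_width": finger opening in m; "grasp_force": force on a finger pad.
Only numpy, scipy, OpenCV 4.12 (cv2) and the standard library are available. Lean on these libraries where they do the work, as an engineer would, in place of code of your own. Each camera call takes 0.05 s, during which the arm holds its last target. There are 200 camera calls.

## Working session

There is one attempt and no reset: what is moved stays moved. The work goes in short steps, Python scripts to look and compute and a tool call to move; the robot and the scene stay as the last step left them, time stands still between calls to the robot, and variables do not carry over. Pictures are saved under pics/ and viewed, at most 11 in all, crops included, and the job is handed in when it is done.

Besides the shell and the picture viewer there is one more tool, called after "Call:" by a JSON object that holds its "op" and its "data", one argument or row to a line. step_arm: Moves the arm, as the interface text tells. Its arguments: {"type":"object","properties":{"targets":{"type":"string"},"hand":{"type":"number"}},"required":["targets"]}

```bash
mkdir -p pics; ls
python3 - <<'E'
from station import arm
import cv2, numpy as np
s=arm.read_state(); print({k:np.round(v,3).tolist() for k,v in s.items()})
ims=[]
for n in ("top","side"):
    f=arm.grab_frame(n); cv2.imwrite(f"pics/{n}0.png",f[:,:,::-1])
    c=arm.get_calibration(n); print(n,np.round(c["camera_matrix"],1).tolist(),np.round(c["camera_from_world"],3).tolist())
    for l in ("carrier","dock","spare_model","jar","bowl"):
        print(n,l,[(np.round(b["rect"]).tolist(),round(b["p"],2)) for b in arm.boxes_of(l,n)])
print(arm.get_calibration("wrist"))
E
```

```text
pics
{'time_s': 0.0, 'joint_pos': [-75.677, 21.995, 2.511, 91.648, -1.024, 66.53, -2.859], 'qvel': [-0.047, -0.004, -0.077, -0.003, -0.039, -0.025, 0.058], 'joint_torque': [-0.001, -43.346, 1.024, -24.95, 0.011, 0.011, -0.0], 'tool_pos': [0.221, 0.61, 0.23], 'eef_rot': [-179.85, 0.009, 160.078], 'wrist_force': [-0.743, -0.807, 0.506], 'ft_torque': [0.027, 0.032, 0.028], 'grasp_force': 0.0, 'gripper_width': 0.085}
top [[360.5, 0.0, 253.5], [0.0, 360.5, 196.9], [0.0, 0.0, 1.0]] [[-0.047, -0.999, 0.001, 0.033], [-0.978, 0.046, -0.206, 0.612], [0.206, -0.011, -0.979, 0.99], [0.0, 0.0, 0.0, 1.0]]
top carrier [([353.0, 166.0, 405.0, 210.0], 0.97), ([258.0, 197.0, 275.0, 225.0], 0.73), ([311.0, 176.0, 334.0, 213.0], 0.64)]
top dock [([173.0, 168.0, 221.0, 226.0], 0.86)]
top spare_model [([254.0, 245.0, 278.0, 259.0], 0.57)]
top jar [([256.0, 120.0, 278.0, 148.0], 0.78)]
top bowl [([94.0, 214.0, 125.0, 246.0], 0.64), ([255.0, 125.0, 277.0, 148.0], 0.63)]
side [[370.2, 0.0, 257.9], [0.0, 370.2, 195.6], [0.0, 0.0, 1.0]] [[0.728, -0.686, 0.012, -0.421], [-0.413, -0.452, -0.791, 0.307], [0.548, 
[... 159 characters left out ...]
7.0], 0.6)]
side dock []
side spare_model [([221.0, 227.0, 244.0, 250.0], 0.74)]
side jar [([304.0, 173.0, 326.0, 199.0], 0.85)]
side bowl [([154.0, 151.0, 183.0, 166.0], 0.7)]
{'camera_matrix': array([[299.59629703,   0.        , 257.06258773],
       [  0.        , 299.59629703, 196.42255197],
       [  0.        ,   0.        ,   1.        ]]), 'mount': array([[ 1.64879198e-04, -9.61240536e-01, -2.75711089e-01,
         6.96414718e-02],
       [ 9.99999943e-01,  7.70769527e-05,  3.29292875e-04,
         6.63184399e-04],
       [-2.95278689e-04, -2.75711128e-01,  9.61240494e-01,
        -1.42272074e-01],
       [ 0.00000000e+00,  0.00000000e+00,  0.00000000e+00,
         1.00000000e+00]])}
```

View pics/top0.png

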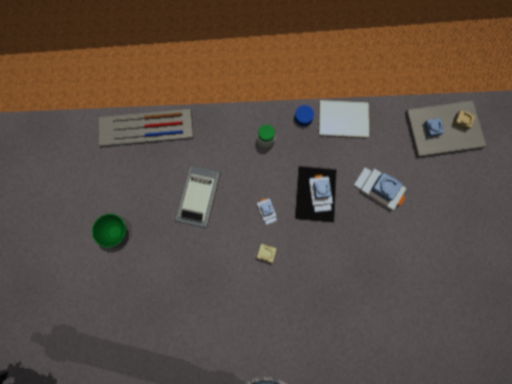

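View pics/side0.png

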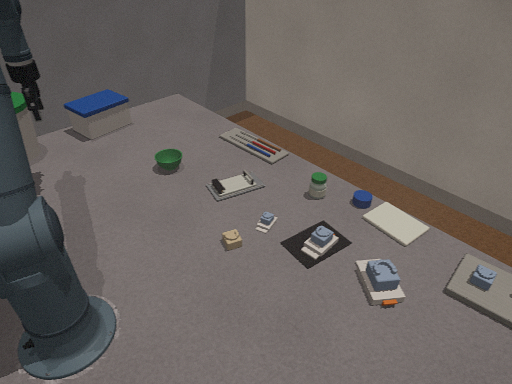

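The carrier is on the mat: the medium one at top (320,195), with its tongue down the image towards the robot. The look-alikes are a small one at (267,211), a large one at (382,188) and models on a board at (435,127). The dock is at (197,197), the spare at (266,254), the jar at (266,135) and the bowl at (110,231).

```bash
cat > h.py <<'E'
import numpy as np, cv2
from scipy.spatial.transform import Rotation as R
from station import arm
def cam(n,s=None):
    c=arm.get_calibration(n); K=c["camera_matrix"]
    if n!="wrist": return K,c["camera_from_world"]
    s=s or arm.read_state(); T=np.eye(4)
    T[:3,:3]=R.from_euler('xyz',s["eef_rot"],degrees=True).as_matrix(); T[:3,3]=s["tool_pos"]
    return K,np.linalg.inv(T@c["mount"])
def unproj(KT,u,v,z):
    K,T=KT; Ti=np.linalg.inv(T); d=Ti[:3,:3]@np.linalg.inv(K)@[u,v,1]; o=Ti[:3,3]
    return o+d*(z-o[2])/d[2]
def proj(KT,P):
    K,T=KT; p=np.atleast_2d(P)@T[:3,:3].T+T[:3,3]; q=p@K.T; return q[:,:2]/q[:,2:]
def toolshift(s,target):  # world target -> tool mm
    r=R.from_euler('xyz',s["eef_rot"],degrees=True); return r.inv().apply(np.array(target)-s["tool_pos"])*1000
E
python3 - <<'E'
from h import *
KT=cam("top")
for n,u,v,z in [("carrier",320,193,.025),("tongue",321,212,.005),("dock",197,197,.01),("dock-",190,222,.008),("dock+",206,172,.008),("spare",266,254,.03),("jar",266,133,.07),("bowl",110,231,.04),("big",382,188,.03),("small",267,211,.02)]:
    print(n,unproj(KT,u,v,z).round(3))
s=arm.read_state()
print(toolshift(s,[.33,.16,.26]))
E
```

```text
carrier [ 0.623 -0.199  0.025]
tongue [ 0.568 -0.201  0.005]
dock [0.632 0.177 0.01 ]
dock- [0.556 0.2   0.008]
dock+ [0.711 0.148 0.008]
spare [ 0.448 -0.024  0.03 ]
jar [ 0.806 -0.043  0.07 ]
bowl [0.535 0.429 0.04 ]
big [ 0.629 -0.387  0.03 ]
small [ 0.576 -0.035  0.02 ]
[-255.72556219 -387.14368675  -28.71229373]
```

Call:
{"op": "step_arm", "data": {
  "targets": "-235 -150 0 0 0 0;-235 -150 0 0 0 0;-235 -150 0 0 0 0;-235 -150 0 0 0 0;-235 -150 0 0 0 0;-235 -150 0 0 0 0;-235 -150 0 0 0 0",
  "hand": 1
}}

```text
time_s: 1.18
tool_pos: [0.3945, 0.3856, 0.2317]
eef_rot: [-180.0, 0.1, 159.8]
wrist_force: [0.4, -0.6, -0.4]
gripper_width: 0.0856
grasp_force: 0.0
```

Call:
{"op": "step_arm", "data": {
  "targets": "-235 -149 0 0 0 0;-235 -149 0 0 0 0;-235 -149 0 0 0 0;-235 -149 0 0 0 0;-235 -149 0 0 0 0;-235 -149 0 0 0 0;-235 -149 0 0 0 0;-235 -149 0 0 0 0;-235 -149 0 0 0 0;-235 -149 0 0 0 0"
}}

```text
time_s: 2.02
tool_pos: [0.5611, 0.1706, 0.2312]
eef_rot: [180.0, -0.0, 160.1]
wrist_force: [0.3, 0.3, 0.3]
gripper_width: 0.0851
grasp_force: 0.0
```

Run:
```python
from h import *
s=arm.read_state(); print(s["time_s"],s["tool_pos"].round(4) if hasattr(s["tool_pos"],'round') else s["tool_pos"],s["eef_rot"])
f=arm.grab_frame("wrist"); np.save("w1.npy",f); import json; json.dump({k:np.array(v).tolist() for k,v in s.items()},open("s1.json","w"))
print(arm.boxes_of("dock","wrist"))
c=cv2.resize(f[60:340,100:440],None,fx=2.1,fy=2.1,interpolation=cv2.INTER_CUBIC); print(c.shape)
cv2.imwrite("pics/w1.png",c[:,:,::-1])
```

```text
2.0167 [0.5611 0.1706 0.2312] [ 1.79967388e+02 -4.86619668e-02  1.60091116e+02]
[{'rect': [234.4, 152.3, 320.6, 287.8], 'p': 0.81}]
(588, 714, 3)
```

View pics/w1.png

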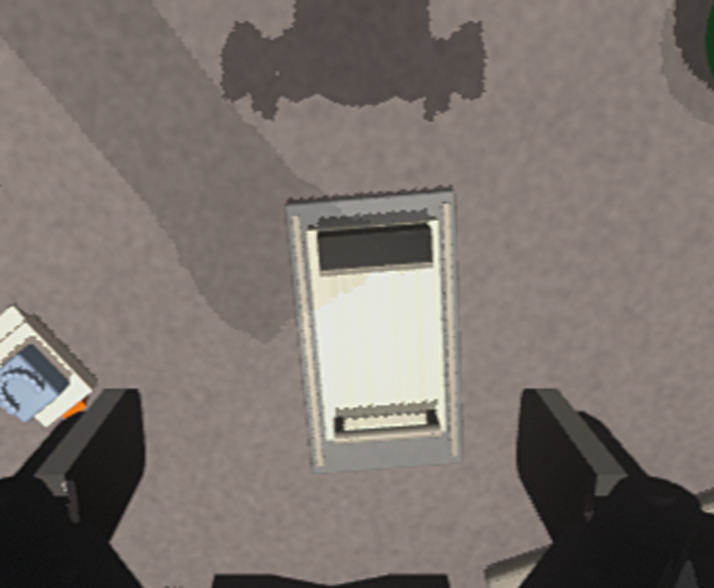

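The dock fills crop (288–462, 188–470). Its −x end is at the top, with the dark front-bar area at y≈250 and the catch bar at y≈415.

```bash
cat > fit.py <<'E'
from h import *
import json
from scipy.optimize import least_squares
s=json.load(open("s1.json")); KT=cam("wrist",s)
full=lambda p:np.array(p)/2.1+[100,60]
pc=full([(288,204),(454,190),(462,461),(315,470)])
P=np.array([[-90,-50,8],[-90,50,8],[90,50,8],[90,-50,8]])/1000
W=lambda q:np.c_[P[:,:2]@np.array([[np.cos(q[2]),-np.sin(q[2])],[np.sin(q[2]),np.cos(q[2])]]).T+q[:2],P[:,2]]
for (u,v) in pc: print(unproj(KT,u,v,.008).round(4))
r=least_squares(lambda q:(proj(KT,W(q))-pc).ravel(),[.63,.177,-.3]); print(r.x.round(4),np.degrees(r.x[2]),r.fun.round(2))
q=r.x
def dock(p,z):
    u,v=full(p); w=unproj(KT,u,v,z)[:2]-q[:2]; c,n=np.cos(q[2]),np.sin(q[2]); return np.round([w[0]*c+w[1]*n,-w[0]*n+w[1]*c],4)*1000
print("front far edge of dark",dock((375,272),.022),dock((375,272),.014),"top",dock((375,230),.032))
print("catch",dock((386,408),.037),dock((386,434),.014))
E
python3 fit.py
```

```text
[0.5391 0.1536 0.008 ]
[0.5642 0.2469 0.008 ]
[0.7359 0.2005 0.008 ]
[0.7093 0.1075 0.008 ]
[ 0.6375  0.177  -0.2652] -15.194716621753466 [-1.43 -0.79  1.43 -0.87  1.1   0.7  -1.11  1.68]
front far edge of dark [-47.6  -1.2] [-45.5  -0.7] top [-74.1  -0.2]
catch [31.5 -0.7] [61.6 -0.4]
```

Call:
{"op": "step_arm", "data": {
  "targets": "-43 24 35 0 0 -4.8;-43 24 70 0 0 -4.8;-43 24 105 0 0 -4.8;-43 24 130 0 0 -4.8;-43 24 130 0 0 -4.8;-43 24 130 0 0 -4.8;-43 24 130 0 0 -4.8"
}}

```text
time_s: 2.7
tool_pos: [0.611, 0.1794, 0.1032]
eef_rot: [179.9, 0.1, 165.0]
wrist_force: [-0.2, -0.2, 0.9]
gripper_width: 0.0856
grasp_force: 0.0
```

Run:
```python
from h import *
s=arm.read_state(); print(s["time_s"],s["tool_pos"].round(4),s["eef_rot"])
f=arm.grab_frame("wrist"); np.save("w2.npy",f); import json; json.dump({k:np.array(v).tolist() for k,v in s.items()},open("s2.json","w"))
print(arm.boxes_of("dock","wrist"))
c=cv2.resize(f[70:330,120:380],None,fx=2.3,fy=2.3,interpolation=cv2.INTER_CUBIC); print(c.shape)
cv2.imwrite("pics/w2.png",c[:,:,::-1])
```

```text
2.7 [0.611  0.1794 0.1032] [1.79880511e+02 1.27858666e-01 1.64984235e+02]
[{'rect': [195.5, 121.3, 326.5, 318.6], 'p': 0.88}]
(598, 598, 3)
```

View pics/w2.png

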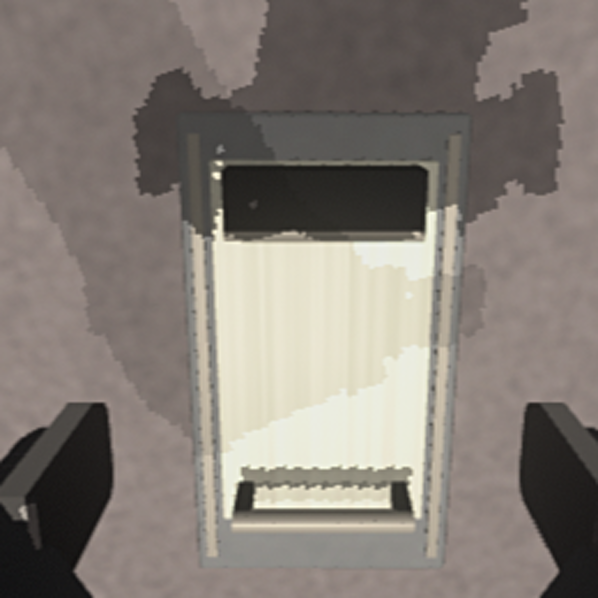

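The plate corners in the crop are about (182,113), (470,113), (445,566) and (202,566). The catch bar is the light strip at y≈519. The front bar's +x edge is the strip at y≈237, behind a dark block.

```bash
cat > fit2.py <<'E'
from h import *
import json
from scipy.optimize import least_squares
s=json.load(open("s2.json")); KT=cam("wrist",s); f=np.load("w2.npy")
full=lambda p:np.array(p)/2.3+[120,70]-.28
pc=full([(182,113),(470,113),(445,566),(202,566)])
P=np.array([[-90,-50,8],[-90,50,8],[90,50,8],[90,-50,8]])/1000
def W(q,P=P): return np.c_[P[:,:2]@np.array([[np.cos(q[2]),-np.sin(q[2])],[np.sin(q[2]),np.cos(q[2])]]).T+q[:2],P[:,2]]
r=least_squares(lambda q:(proj(KT,W(q))-pc).ravel(),[.63,.177,-.3]); q=r.x
print(q.round(4),np.degrees(q[2]),r.fun.round(2))
def dock(p,z):
    u,v=p; w=unproj(KT,u,v,z)[:2]-q[:2]; c,n=np.cos(q[2]),np.sin(q[2]); return np.round([w[0]*c+w[1]*n,-w[0]*n+w[1]*c],4)*1000
E
python3 - <<'E'
from fit2 import *
for p in [(182,113),(470,113),(445,566),(202,566)]: print(unproj(KT,*full(p),.008).round(4))
u=int(full((325,0))[0])
for v in list(range(136,180))+list(range(268,320)):
    print(v,f[v,u-10:u+10].mean(0).astype(int).tolist(),dock((u,v),.014)[0],dock((u,v),.028)[0],dock((u,v),.037)[0],end=' | ' if v%2 else '\n')
E
```

```text
[ 0.6374  0.1766 -0.2633] -15.086517643858073 [-2.64 -0.91  2.61 -0.73  0.76  1.47 -0.71  1.5 ]
[0.5387 0.1535 0.008 ]
[0.5636 0.2463 0.008 ]
[0.7356 0.2011 0.008 ]
[0.7099 0.1061 0.008 ]
136 [90, 89, 86] -76.89999999999999 -78.10000000000001 -78.89999999999999
137 [90, 89, 86] -76.2 -77.39999999999999 -78.2 | 138 [89, 87, 85] -75.5 -76.7 -77.5
139 [91, 89, 83] -74.7 -76.0 -76.8 | 140 [124, 120, 107] -74.0 -75.30000000000001 -76.2
141 [111, 108, 96] -73.2 -74.6 -75.5 | 142 [38, 37, 33] -72.4 -73.89999999999999 -74.80000000000001
143 [27, 26, 24] -71.7 -73.2 -74.1 | 144 [35, 34, 31] -70.9 -72.5 -73.4
145 [38, 36, 33] -70.2 -71.7 -72.7 | 146 [38, 37, 34] -69.4 -71.0 -72.1
147 [38, 37, 34] -68.6 -70.3 -71.4 | 148 [39, 38, 34] -67.9 -69.6 -70.7
149 [39, 38, 35] -67.10000000000001 -68.9 -70.0 | 150 [39, 38, 35] -66.4 -68.2 -69.3
151 [40, 39, 36] -65.60000000000001 -67.4 -68.6 | 152 [40, 39, 36] -64.8 -66.69999999999999 -67.9
153 [41, 39, 36] -64.10000000000001 -66.0 -67.2 | 154 [41, 40, 37] -63.3 -65.3 -66.5
155 [41, 40, 37] -62.5 -64.5 -65.8 | 156 [42, 41, 38] -61.699999999999996 -63.8 -
[... 2721 characters left out ...]
996 | 304 [144, 142, 137] 71.2 61.1 54.6
305 [143, 142, 137] 72.3 62.1 55.5 | 306 [142, 141, 136] 73.3 63.1 56.5
307 [142, 141, 136] 74.39999999999999 64.10000000000001 57.4 | 308 [142, 140, 136] 75.39999999999999 65.0 58.4
309 [142, 140, 136] 76.5 66.0 59.3 | 310 [143, 141, 136] 77.5 67.0 60.3
311 [143, 141, 136] 78.60000000000001 68.0 61.199999999999996 | 312 [143, 141, 137] 79.69999999999999 69.0 62.199999999999996
313 [143, 141, 136] 80.69999999999999 70.0 63.1 | 314 [142, 140, 136] 81.8 71.0 64.10000000000001
315 [141, 140, 136] 82.8 72.0 65.0 | 316 [137, 135, 130] 83.9 73.0 66.0
317 [143, 132, 127] 85.0 74.0 67.0 | 318 [148, 135, 130] 86.1 75.0 67.9
319 [149, 137, 131] 87.1 76.0 68.9 |
```

Two estimates agree: dock at (0.637, 0.177), yaw −15.1°, with the catch bar and front bar both giving a head shift of about +2.5 mm. Next I'll look at the carrier.

Call:
{"op": "step_arm", "data": {
  "targets": "0 -20 -36 0 0 -3;-10 -55 -60 0 0 -9;-63 -375 -77 0 0 -15;-63 -375 -77 0 0 -15;-63 -375 -77 0 0 -15;-63 -375 -77 0 0 -15;-63 -375 -77 0 0 -15;-63 -375 -77 0 0 -15;-63 -375 -77 0 0 -15;-63 -375 -77 0 0 -15"
}}

```text
time_s: 3.63
tool_pos: [0.5735, -0.205, 0.1818]
eef_rot: [-179.9, 0.3, 179.7]
wrist_force: [-0.0, 0.8, 0.1]
gripper_width: 0.0858
grasp_force: 0.0
```

Call:
{"op": "step_arm", "data": {
  "targets": "0 0 0 0 0 0;0 0 0 0 0 0;0 0 0 0 0 0"
}}

```text
time_s: 3.88
tool_pos: [0.5742, -0.2005, 0.1803]
eef_rot: [180.0, 0.2, 179.8]
wrist_force: [0.9, -0.2, -0.1]
gripper_width: 0.0853
grasp_force: 0.0
```

Run:
```python
from h import *
s=arm.read_state(); print(s["time_s"],s["tool_pos"].round(4),s["eef_rot"])
f=arm.grab_frame("wrist"); np.save("w3.npy",f); import json; json.dump({k:np.array(v).tolist() for k,v in s.items()},open("s3.json","w"))
b=arm.boxes_of("carrier","wrist"); print(b)
l,t,r,d=[int(x) for x in b[0]["rect"]]; print(f.shape)
cu,cv=[int(x) for x in proj(cam("wrist",s),[.615,-.2,.02])[0]]; print(cu,cv)
x0,y0=max(0,cu-95),max(0,cv-75); print(x0,y0)
c=cv2.resize(f[y0:y0+150,x0:x0+190],None,fx=4,fy=4,interpolation=cv2.INTER_CUBIC)
cv2.imwrite("pics/w3.png",c[:,:,::-1])
```

```text
3.8833 [ 0.5742 -0.2005  0.1803] [179.96727445   0.21269946 179.84956916]
[{'rect': [16.7, 164.7, 163.4, 287.9], 'p': 0.62}, {'rect': [386.6, 144.2, 440.3, 216.3], 'p': 0.57}, {'rect': [223.3, 173.3, 283.9, 272.9], 'p': 0.42}]
(384, 512, 3)
257 216
162 141
```

View pics/w3.png

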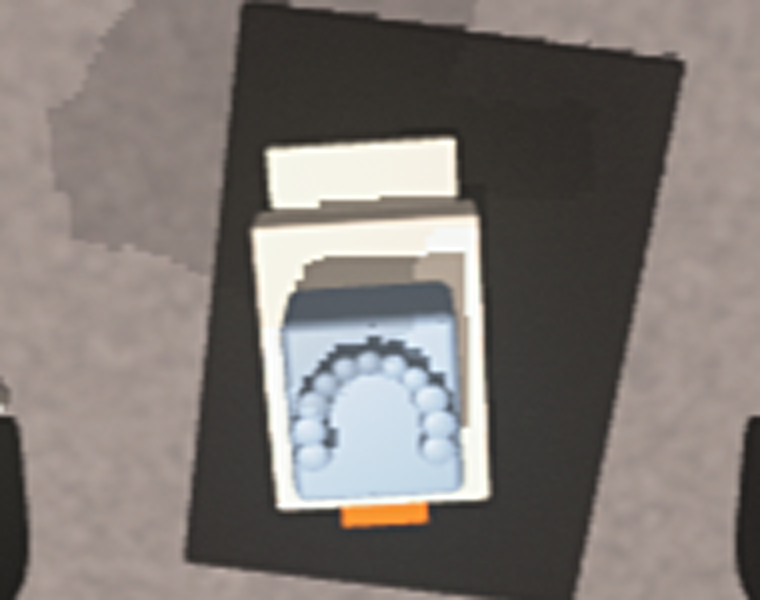

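The crop shows the white carrier on the mat, the middle of the three sizes. The tongue tip corners are at (265,148) and (456,138), the block top corners at (252,227), (477,216), (490,499) and (278,510), and the orange foot at (384,516).

Run:
```python
from h import *
import json
from scipy.optimize import least_squares
s=json.load(open("s3.json")); KT=cam("wrist",s)
px=np.array([(265,148),(456,138),(252,227),(477,216),(490,499),(278,510),(283,322),(459,312)])/4+[162,141]-.37
P=np.array([[-60,-25,5],[-60,25,5],[-42,-30,16],[-42,30,16],[42,30,16],[42,-30,16],[-25,-22,44],[-25,22,44]])/1000
def W(q): return np.c_[P[:,:2]@np.array([[np.cos(q[2]),-np.sin(q[2])],[np.sin(q[2]),np.cos(q[2])]]).T+q[:2],P[:,2]+.004]
for k in (8,6):
    r=least_squares(lambda q:(proj(KT,W(q))-px)[:k].ravel(),[.62,-.2,0]); q=r.x
    print(q.round(4),np.degrees(q[2]),r.fun.round(1)); print(toolshift(s,[q[0],q[1],.023]).round(1))
w=np.array([unproj(KT,*px[i],P[i,2]+.004) for i in range(6)]); print(w.round(4), np.linalg.norm(w[2]-w[5]), np.linalg.norm(w[2]-w[3]))
```

```text
[ 0.6331 -0.2018  0.0569] 3.2612241037436744 [ 0.8  0.2 -0.2 -0.  -0.1 -0.3  0.7 -0.8  0.1  0.1  0.   0.2 -1.1  0.3
 -0.1  0.2]
[-58.3  -1.2 157.5]
[ 0.6332 -0.202   0.0571] 3.272453111806609 [ 0.6  0.3 -0.4  0.1 -0.4 -0.2  0.4 -0.7 -0.1  0.2 -0.2  0.3]
[-58.4  -1.4 157.5]
[[ 0.5744 -0.231   0.009 ]
 [ 0.5718 -0.18    0.009 ]
 [ 0.5931 -0.234   0.02  ]
 [ 0.5903 -0.1749  0.02  ]
 [ 0.6731 -0.1696  0.02  ]
 [ 0.6764 -0.2294  0.02  ]] 0.08343246639665837 0.059170322800675
```

Call:
{"op": "step_arm", "data": {
  "targets": "-30 -1 0 0 0 -3.4;-58 -1 20 0 0 -3.4;-58 -1 60 0 0 -3.4;-58 -1 95 0 0 -3.4;-58 -1 125 0 0 -3.4;-58 -1 145 0 0 -3.4;-58 -1 152 0 0 -3.4;-58 -1 157 0 0 -3.4;-58 -1 157 0 0 -3.4;-58 -1 157 0 0 -3.4"
}}

```text
time_s: 4.82
tool_pos: [0.6327, -0.2015, 0.0229]
eef_rot: [-180.0, 0.2, -176.7]
wrist_force: [0.9, -0.5, -0.1]
gripper_width: 0.0853
grasp_force: 0.0
```

Run:
```python
from h import *
s=arm.read_state(); print(s["tool_pos"].round(4),s["eef_rot"],s["wrist_force"])
f=arm.grab_frame("wrist")
cv2.imwrite("pics/w4.png",f[110:384,100:420][:,:,::-1])
```

```text
[ 0.6327 -0.2015  0.0229] [-1.79963437e+02  1.63601726e-01 -1.76659719e+02] [ 0.91631801 -0.45564014 -0.10621206]
```

View pics/w4.png

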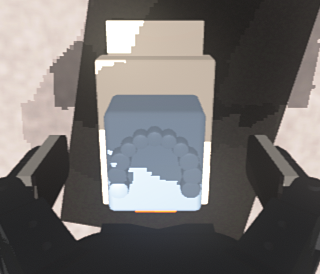

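The model is aligned and roughly centred between the fingers (gaps of about 38 and 42 px), so I'll close and lift.

Call:
{"op": "step_arm", "data": {
  "targets": "0 0 0 0 0 0;0 0 0 0 0 0;0 0 0 0 0 0;0 0 0 0 0 0;0 0 0 0 0 0;0 0 0 0 0 0;0 0 0 0 0 0;0 0 0 0 0 0;0 0 0 0 0 0;0 0 0 0 0 0",
  "hand": -1
}}

```text
time_s: 5.7
tool_pos: [0.632, -0.2023, 0.0225]
eef_rot: [-180.0, 0.1, -176.7]
wrist_force: [-0.2, -0.2, 5.6]
gripper_width: 0.0434
grasp_force: 64.8
```

Call:
{"op": "step_arm", "data": {
  "targets": "0 0 -5 0 0 0;0 0 -15 0 0 0;0 0 -40 0 0 0;0 0 -70 0 0 0;0 0 -100 0 0 0;0 0 -120 0 0 0;0 0 -120 0 0 0;0 0 -120 0 0 0"
}}

```text
time_s: 6.37
tool_pos: [0.6314, -0.2019, 0.1421]
eef_rot: [-180.0, 0.1, -176.7]
wrist_force: [0.7, -0.0, -3.2]
gripper_width: 0.043
grasp_force: 63.9
```

Run:
```python
from h import *
s=arm.read_state(); print(s["tool_pos"].round(4),s["eef_rot"],s["wrist_force"],s["ft_torque"])
f=arm.grab_frame("wrist"); fs=arm.grab_frame("side")
u,v=proj(cam("side"),s["tool_pos"])[0].astype(int); print(u,v)
a=cv2.resize(f[110:384,100:420],(560,480)); b=cv2.resize(fs[max(v-60,0):v+60,u-30:u+30],(240,480))
cv2.imwrite("pics/w5.png",np.hstack([a,b])[:,:,::-1])
```

```text
[ 0.6314 -0.2019  0.1421] [-1.79980803e+02  1.06170938e-01 -1.76726198e+02] [ 0.69835788 -0.04673356 -3.18308081] [ 0.04730174  0.05486138 -0.00667365]
326 205
```

View pics/w5.png

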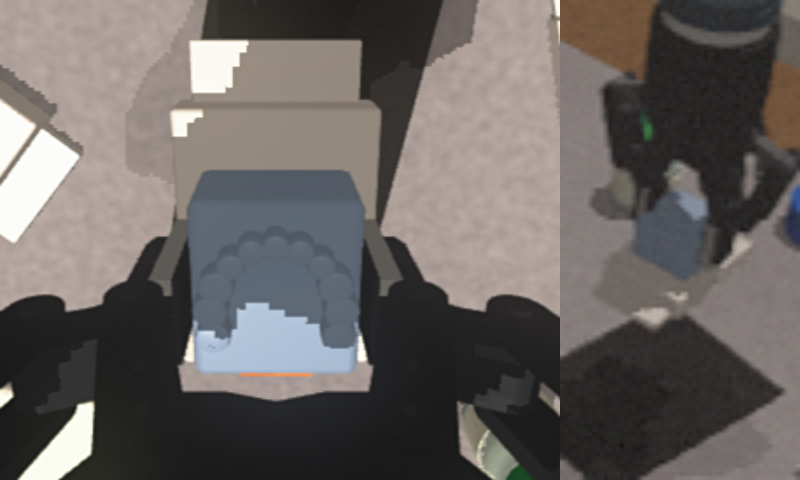

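The carrier is held squarely, in line with the tool. I'll fit its pose in the hand and work out the move.

```bash
cat > plan.py <<'E'
from h import *
# carrier in tool: x_c = -x_t, y_c=y_t (yaw 180); origin at tool (ox,oy,oz)
D=np.array([.6374,.1766]); yaw=-15.1
def tcp(tip, tilt, off):   # tip in dock frame (m), tilt deg tail-up; off = tip->TCP vector in carrier frame
    Rd=R.from_euler('z',yaw,degrees=True); Rc=Rd*R.from_euler('y',-tilt,degrees=True)
    tw=Rd.apply(tip)+[*D,0]
    return tw+Rc.apply(off), Rc*R.from_euler('xyz',[180,0,180],degrees=True)
def cmd(s,p,r):
    r0=R.from_euler('xyz',s["eef_rot"],degrees=True)
    return r0.inv().apply(p-s["tool_pos"])*1000, (r0.inv()*r).as_rotvec(degrees=True)
E
python3 - <<'E'
from plan import *
from scipy.optimize import least_squares
c=arm.get_calibration("wrist"); K=c["camera_matrix"]; M=np.linalg.inv(c["mount"])
px=np.array([(190,40),(361,40),(171,108),(380,106),(190,200),(362,198),(195,373),(358,371)])/1.75+[100,110]-.2
P=np.array([[-60,-25,5],[-60,25,5],[-42,-30,16],[-42,30,16],[-25,-22,44],[-25,22,44],[25,-22,44],[25,22,44]])/1000
def f(q,full=False):
    w=(R.from_euler('xyz',[180,0,180],degrees=True)*R.from_euler('xyz',[q[3],q[4],q[5]],degrees=True)).apply(P)+q[:3]
    p=w@M[:3,:3].T+M[:3,3]; u=p@K.T; return (u[:,:2]/u[:,2:]-px).ravel()
r=least_squares(f,[0,0,.019,0,0,0]); print(r.x.round(4),r.fun.round(1))
s=arm.read_state(); print(s["tool_pos"],s["time_s"])
off=np.array([.060,0,.0185])
for tip,t in [((0.0,0,.12),0),((-.035,0,.10),20),((-.03,0,.035),19),((-.045,0,.0165),19)]:
    p,rr=tcp(tip,t,off); print(p.round(4),[x.round(1) for x in cmd(s,p,rr)])
E
```

```text
[-0.0018  0.0008  0.0219 -0.1617  0.4001  0.251 ] [ 0.5  0.5 -1.   0.1 -0.1  0.   0.1  0.6 -2.2 -0.3  2.3  0.3  0.4 -0.9
 -0.1 -0.2]
[ 0.62907646 -0.20090093  0.13878448] 6.4667
[0.6953 0.161  0.1385] [array([-86.9, 357.5,   0.5]), array([ 0.1, -0.3, 18.4])]
[0.6519 0.1727 0.1379] [array([-44.3, 371.7,   1.3]), array([  3.3, -20.1,  18.2])]
[0.6574 0.1712 0.072 ] [array([-49.9, 369.8,  67.2]), array([  3.1, -19.1,  18.2])]
[0.6429 0.1751 0.0535] [array([-35.8, 374.5,  85.7]), array([  3.1, -19.1,  18.2])]
```

Call:
{"op": "step_arm", "data": {
  "targets": "-5 40 -5 0 0 3;-10 80 -5 0.5 -4 6;-15 120 -5 1 -7 9;-25 160 -5 1.5 -10 12;-30 200 -5 2 -13 15;-35 240 -5 2.5 -15 17;-40 280 -5 3 -17.5 18;-44 320 -3 3.2 -19.5 18.2;-50 355 0 3.2 -19.5 18.2;-50 372 0 3.2 -19.5 18.2"
}}

```text
time_s: 7.3
tool_pos: [0.6558, 0.1814, 0.1368]
eef_rot: [-179.9, 19.3, 165.5]
wrist_force: [-0.2, 2.0, -2.3]
gripper_width: 0.0427
grasp_force: 63.7
```

Call:
{"op": "step_arm", "data": {
  "targets": "0 0 0 0 0 0;0 0 0 0 0 0;0 0 0 0 0 0;0 0 0 0 0 0"
}}

```text
time_s: 7.63
tool_pos: [0.659, 0.1688, 0.1399]
eef_rot: [-179.8, 19.6, 164.7]
wrist_force: [-0.1, -0.5, -3.3]
gripper_width: 0.043
grasp_force: 63.7
```

```bash
cat >> plan.py <<'E'
off=np.array([.0585,0,.0195])
def tipnow(s):
    r=R.from_euler('xyz',s["eef_rot"],degrees=True)*R.from_euler('xyz',[180,0,180],degrees=True).inv()
    w=s["tool_pos"]-r.apply(off)-[*D,0]; Rd=R.from_euler('z',yaw,degrees=True).inv()
    return (Rd.apply(w)*1000).round(1),(Rd*r).as_euler('xyz',degrees=True).round(2)
E
python3 - <<'E'
from plan import *
s=arm.read_state(); print(s["time_s"],s["tool_pos"].round(4),s["eef_rot"].round(2),s["wrist_force"].round(2)); print(tipnow(s))
for tip,t in [((-.035,0,.035),19),((-.035,0,.020),19)]:
    p,rr=tcp(tip,t,off); print([x.round(1) for x in cmd(s,p,rr)])
f=arm.grab_frame("wrist"); fs=arm.grab_frame("side")
a=cv2.resize(f[60:350,110:410],(540,522)); b=cv2.resize(fs[120:230,195:275],(255,350)); b=np.vstack([b,np.zeros((172,255,3),np.uint8)])
cv2.imwrite("pics/w6.png",np.hstack([a,b])[:,:,::-1])
s=arm.read_state(); print(s["tool_pos"].round(4))
E
```

```text
7.6333 [0.659  0.1688 0.1399] [-179.77   19.57  164.73] [-0.06 -0.51 -3.26]
(array([-25.8,  -1.8, 101.9]), array([ -0.23, -19.57,  -0.17]))
[array([30.9,  2.1, 60.5]), array([-0.3,  0.6, -0.2])]
[array([36. ,  2.2, 74.6]), array([-0.3,  0.6, -0.2])]
[0.6596 0.1692 0.1408]
```

View pics/w6.png

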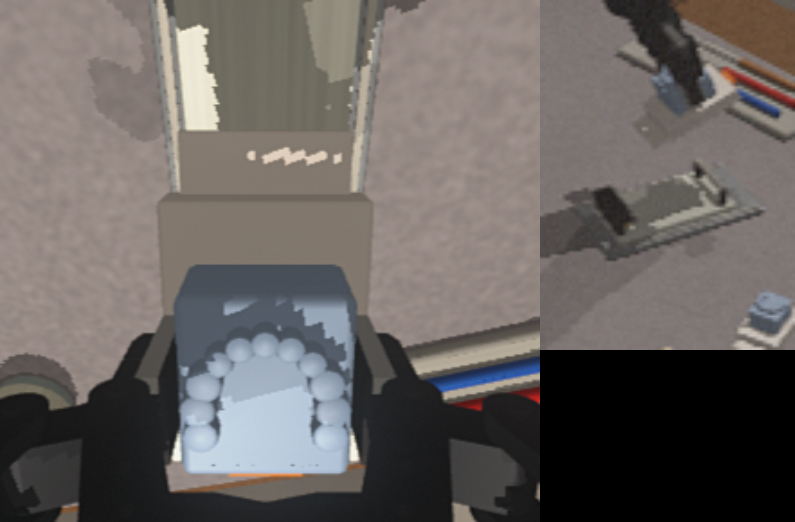

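Call:
{"op": "step_arm", "data": {
  "targets": "15 1 25 0 0 0;30 1 50 0 0 0;31 1 61 0 0 0;32 1 64 0 0 0;34 1 68 0 0 0;34 1 70 0 0 0;34 1 70 0 0 0;34 1 70 0 0 0"
}}

```text
time_s: 8.4
tool_pos: [0.6533, 0.1756, 0.0655]
eef_rot: [179.9, 19.8, 164.8]
wrist_force: [-0.7, 1.0, -3.3]
gripper_width: 0.0427
grasp_force: 63.7
```

Run:
```python
from plan import *
for i in range(1):
    s=arm.read_state(); print(s["time_s"],s["tool_pos"].round(4),s["eef_rot"].round(2),s["wrist_force"].round(2),s["ft_torque"].round(3)); print(tipnow(s))
f=arm.grab_frame("wrist"); fs=arm.grab_frame("side")
a=cv2.resize(f[60:350,110:410],(540,522)); b=cv2.resize(fs[140:230,195:275],(255,287)); b=np.vstack([b,np.zeros((235,255,3),np.uint8)])
cv2.imwrite("pics/w7.png",np.hstack([a,b])[:,:,::-1])
```

```text
8.4 [0.6533 0.1756 0.0655] [179.94  19.81 164.84] [-0.72  1.02 -3.27] [ 0.175  0.505 -0.09 ]
(array([-32.8,   3.3,  27.3]), array([  0.06, -19.81,  -0.06]))
```

View pics/w7.png

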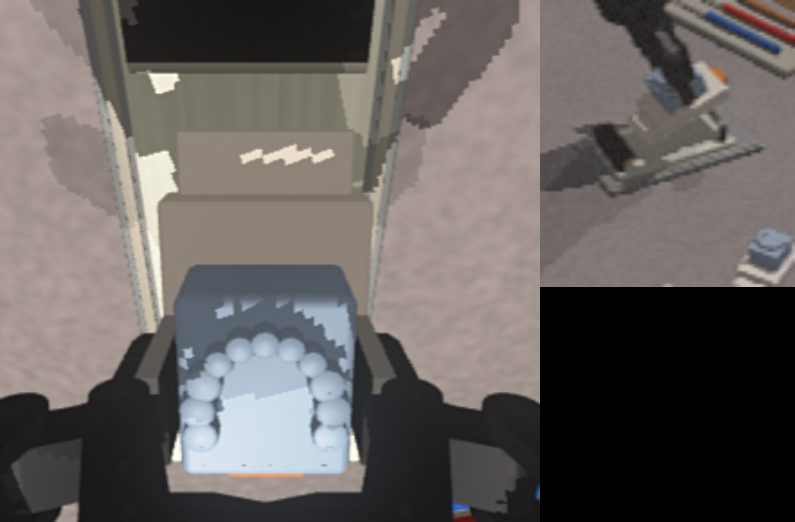

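The tongue (centre x≈265) sits about 4–5 mm to the right of the front bar's centre (x≈245). The tail clears the catch bar. I'll shift −y 4 mm and let it settle.

Call:
{"op": "step_arm", "data": {
  "targets": "0 -2 0 0 0 0;0 -4 0 0 0 0;0 -4 0 0 0 0;0 -4 0 0 0 0;0 -4 0 0 0 0"
}}

```text
time_s: 8.92
tool_pos: [0.6507, 0.1716, 0.0639]
eef_rot: [-180.0, 19.7, 164.9]
wrist_force: [-0.0, 0.1, -3.1]
gripper_width: 0.0431
grasp_force: 63.7
```

Call:
{"op": "step_arm", "data": {
  "targets": "0 0 0 0 0 0;0 0 0 0 0 0"
}}

```text
time_s: 9.08
tool_pos: [0.6508, 0.1718, 0.0639]
eef_rot: [-180.0, 19.7, 164.9]
wrist_force: [0.4, 0.5, -2.3]
gripper_width: 0.0426
grasp_force: 63.7
```

Run:
```python
from plan import *
s=arm.read_state(); print(s["time_s"],s["tool_pos"].round(4),s["eef_rot"].round(2),s["wrist_force"].round(2),s["ft_torque"].round(3)); print(tipnow(s))
f=arm.grab_frame("wrist"); np.save("w8.npy",f)
# row through front bar: dark block extents
g=f[80,:,:].mean(1).astype(int); print([(u,g[u]) for u in range(160,330,1) if abs(g[u]-g[u-1])>25])
g=f[97,:,:].mean(1).astype(int); print([(u,g[u]) for u in range(150,340,1) if abs(g[u]-g[u-1])>15])
g=f[145,:,:].mean(1).astype(int); print([(u,g[u]) for u in range(160,350,1) if abs(g[u]-g[u-1])>15])
```

```text
9.0833 [0.6508 0.1718 0.0639] [-179.96   19.68  164.91] [ 0.43  0.52 -2.3 ] [ 0.186  0.509 -0.023]
(array([-34.3,  -1.2,  25.8]), array([-4.000e-02, -1.968e+01,  1.000e-02]))
[(187, np.int64(59)), (188, np.int64(29)), (326, np.int64(88)), (327, np.int64(137))]
[(166, np.int64(114)), (167, np.int64(78)), (185, np.int64(97)), (186, np.int64(115)), (187, np.int64(134)), (188, np.int64(173)), (189, np.int64(154)), (190, np.int64(49)), (191, np.int64(24)), (324, np.int64(108)), (325, np.int64(151)), (329, np.int64(167)), (332, np.int64(142)), (333, np.int64(158)), (334, np.int64(206))]
[(181, np.int64(174)), (182, np.int64(190)), (187, np.int64(166)), (188, np.int64(128)), (189, np.int64(147)), (201, np.int64(143)), (203, np.int64(114)), (249, np.int64(190)), (250, np.int64(226)), (255, np.int64(196)), (256, np.int64(133)), (262, np.int64(190)), (263, np.int64(226)), (283, np.int64(193)), (284, np.int64(129)), (288, np.int64(188)), (289, np.int64(225)), (295, np.int64(197)), (296, np.int64(133)), (319, np.int64(132)), (320, np.int64(150)), (321, np.int64(131)), (322, np.int64(90)), (326, np.int64(143)), (327, np.int64(177)), (333, np.int64(146))]
```

Call:
{"op": "step_arm", "data": {
  "targets": "3 0 1.5 0 0 0;6 0 3 0 0 0;10 0 4.8 0 0 0;10 0 4.8 0 0 0;10 0 4.8 0 0 0;10 0 4.8 0 0 0"
}}

```text
time_s: 9.63
tool_pos: [0.6432, 0.1738, 0.0559]
eef_rot: [-179.9, 19.7, 164.9]
wrist_force: [0.5, 0.3, -3.4]
gripper_width: 0.0426
grasp_force: 63.7
```

Call:
{"op": "step_arm", "data": {
  "targets": "0.3 0 0.9 0 0 0;0.3 0 0.9 0 0 0;0.3 0 0.9 0 0 0"
}}

```text
time_s: 9.88
tool_pos: [0.6434, 0.1736, 0.0551]
eef_rot: [-180.0, 19.7, 164.9]
wrist_force: [0.7, -0.1, -3.2]
gripper_width: 0.0428
grasp_force: 63.7
```

Call:
{"op": "step_arm", "data": {
  "targets": "0.3 0 0.9 0 0 0;0.3 0 0.9 0 0 0;0.3 0 0.9 0 0 0"
}}

```text
time_s: 10.13
tool_pos: [0.6432, 0.1736, 0.0541]
eef_rot: [-179.9, 19.7, 164.9]
wrist_force: [-0.2, -0.4, -2.2]
gripper_width: 0.0431
grasp_force: 63.7
```

Call:
{"op": "step_arm", "data": {
  "targets": "0.3 0 0.9 0 0 0;0.3 0 0.9 0 0 0;0.3 0 0.9 0 0 0"
}}

```text
time_s: 10.38
tool_pos: [0.6432, 0.1736, 0.0531]
eef_rot: [-179.9, 19.7, 164.9]
wrist_force: [0.2, -0.8, -3.0]
gripper_width: 0.0427
grasp_force: 63.7
```

Run:
```python
from plan import *
s=arm.read_state(); print(s["time_s"],s["wrist_force"].round(2),s["ft_torque"].round(3)); print(tipnow(s))
```

```text
10.3833 [ 0.23 -0.8  -2.97] [ 0.186  0.535 -0.033]
(array([-42.1,  -1.4,  15. ]), array([ -0.06, -19.67,   0.  ]))
```

Call:
{"op": "step_arm", "data": {
  "targets": "0.3 0 0.9 0 0 0;0.3 0 0.9 0 0 0;0.3 0 0.9 0 0 0"
}}

```text
time_s: 10.63
tool_pos: [0.6432, 0.1737, 0.0521]
eef_rot: [-179.9, 19.7, 164.9]
wrist_force: [0.1, 0.2, -2.8]
gripper_width: 0.0427
grasp_force: 63.7
```

Call:
{"op": "step_arm", "data": {
  "targets": "0.3 0 0.7 0 0 0;0.3 0 0.7 0 0 0;0.3 0 0.7 0 0 0"
}}

```text
time_s: 10.88
tool_pos: [0.6432, 0.1737, 0.0514]
eef_rot: [-179.9, 19.7, 164.9]
wrist_force: [0.3, 0.7, -2.6]
gripper_width: 0.0428
grasp_force: 63.7
```

Run:
```python
from plan import *
s=arm.read_state(); print(s["time_s"],s["wrist_force"].round(2),s["ft_torque"].round(3)); print(tipnow(s))
```

```text
10.8833 [ 0.3   0.7  -2.57] [0.161 0.625 0.08 ]
(array([-42.1,  -1.3,  13.3]), array([ -0.05, -19.67,   0.  ]))
```

Call:
{"op": "step_arm", "data": {
  "targets": "0.2 0 0.6 0 0 0;0.2 0 0.6 0 0 0;0.2 0 0.6 0 0 0"
}}

```text
time_s: 11.13
tool_pos: [0.6434, 0.1737, 0.051]
eef_rot: [-180.0, 19.7, 164.9]
wrist_force: [0.6, -0.3, -1.7]
gripper_width: 0.0431
grasp_force: 63.9
```

Run:
```python
from plan import *
s=arm.read_state(); print(s["time_s"],s["wrist_force"].round(2),s["ft_torque"].round(3)); print(tipnow(s))
```

```text
11.1333 [ 0.58 -0.32 -1.7 ] [ 0.117  0.576 -0.025]
(array([-41.9,  -1.3,  12.9]), array([ -0.04, -19.69,  -0.  ]))
```

Contact with the bed at about 1.2 N. I'll lift 1.4 mm and move forward.

Call:
{"op": "step_arm", "data": {
  "targets": "-0.5 0 -1.4 0 0 0;2 0 -2.4 0 0 0;4 0 -3.1 0 0 0;6 0 -3.8 0 0 0;7.5 0 -4.3 0 0 0;7.5 0 -4.3 0 0 0;7.5 0 -4.3 0 0 0;7.5 0 -4.3 0 0 0"
}}

```text
time_s: 11.8
tool_pos: [0.6351, 0.1759, 0.0524]
eef_rot: [-180.0, 19.7, 164.9]
wrist_force: [0.0, -0.1, -1.8]
gripper_width: 0.0429
grasp_force: 63.9
```

```bash
cat > r.py <<'E'
from plan import *
s=arm.read_state(); Rd=R.from_euler('z',yaw,degrees=True).inv()
print(s["time_s"],Rd.apply(s["wrist_force"]).round(2),Rd.apply(s["ft_torque"]).round(3)); print(tipnow(s))
E
python3 r.py
```

```text
11.8 [ 0.04 -0.06 -1.81] [0.029 0.572 0.023]
(array([-50.5,  -1.3,  14.3]), array([ -0.04, -19.68,   0.  ]))
```

Call:
{"op": "step_arm", "data": {
  "targets": "0.9 0 -0.3 0 0 0;1.9 0 -0.7 0 0 0;2.4 0 -0.85 0 0 0;2.4 0 -0.85 0 0 0;2.4 0 -0.85 0 0 0"
}}

```text
time_s: 12.22
tool_pos: [0.6326, 0.1766, 0.0523]
eef_rot: [-179.9, 19.7, 164.9]
wrist_force: [-0.5, -0.2, -2.8]
gripper_width: 0.0433
grasp_force: 63.9
```

```bash
python3 r.py
```

```text
12.2167 [-0.4  -0.29 -2.83] [-0.034  0.587  0.015]
(array([-53.2,  -1.3,  14.3]), array([-5.000e-02, -1.967e+01,  1.000e-02]))
```

Call:
{"op": "step_arm", "data": {
  "targets": "0.7 0 -0.25 0 0 0;0.7 0 -0.25 0 0 0;0.7 0 -0.25 0 0 0"
}}

```text
time_s: 12.47
tool_pos: [0.6319, 0.1768, 0.0523]
eef_rot: [-180.0, 19.7, 164.9]
wrist_force: [1.0, -0.4, -2.1]
gripper_width: 0.0428
grasp_force: 63.9
```

```bash
python3 r.py
```

```text
12.4667 [ 1.09 -0.15 -2.06] [-0.02   0.584  0.003]
(array([-53.9,  -1.3,  14.3]), array([ -0.05, -19.67,   0.  ]))
```

Call:
{"op": "step_arm", "data": {
  "targets": "0.7 0 -0.25 0 0 0;0.7 0 -0.25 0 0 0;0.7 0 -0.25 0 0 0"
}}

```text
time_s: 12.72
tool_pos: [0.6311, 0.1769, 0.0523]
eef_rot: [-180.0, 19.7, 164.9]
wrist_force: [-0.1, 0.5, -3.0]
gripper_width: 0.0428
grasp_force: 63.9
```

```bash
python3 r.py
```

```text
12.7167 [-0.21  0.46 -2.97] [0.025 0.584 0.027]
(array([-54.7,  -1.3,  14.3]), array([ -0.05, -19.67,   0.  ]))
```

Call:
{"op": "step_arm", "data": {
  "targets": "0.7 0 -0.25 0 0 0;0.7 0 -0.25 0 0 0;0.7 0 -0.25 0 0 0"
}}

```text
time_s: 12.97
tool_pos: [0.6304, 0.1772, 0.0523]
eef_rot: [-180.0, 19.7, 164.9]
wrist_force: [-1.2, -0.5, -2.4]
gripper_width: 0.043
grasp_force: 63.9
```

```bash
python3 r.py
```

```text
12.9667 [-1.03 -0.81 -2.39] [ 0.046  0.592 -0.011]
(array([-55.4,  -1.3,  14.3]), array([-5.000e-02, -1.967e+01,  1.000e-02]))
```

Call:
{"op": "step_arm", "data": {
  "targets": "0.7 0 -0.25 0 0 0;0.7 0 -0.25 0 0 0;0.7 0 -0.25 0 0 0"
}}

```text
time_s: 13.22
tool_pos: [0.6299, 0.1773, 0.0525]
eef_rot: [-180.0, 19.7, 164.9]
wrist_force: [0.5, 0.9, -2.5]
gripper_width: 0.0431
grasp_force: 63.9
```

```bash
python3 r.py
```

```text
13.2167 [ 0.27  1.05 -2.47] [0.011 0.435 0.012]
(array([-55.9,  -1.3,  14.4]), array([-4.00e-02, -1.97e+01, -1.00e-02]))
```

Call:
{"op": "step_arm", "data": {
  "targets": "0 0 0 0 0 0;0 0 0 0 0 0"
}}

```text
time_s: 13.38
tool_pos: [0.6299, 0.1773, 0.0524]
eef_rot: [-180.0, 19.7, 164.9]
wrist_force: [0.1, -1.0, -3.1]
gripper_width: 0.0424
grasp_force: 63.9
```

```bash
python3 r.py
```

```text
13.3833 [ 0.31 -0.9  -3.13] [-0.043  0.447 -0.016]
(array([-55.9,  -1.3,  14.4]), array([ -0.04, -19.69,  -0.  ]))
```

Call:
{"op": "step_arm", "data": {
  "targets": "0.5 0 -0.2 0 0 0;0.5 0 -0.2 0 0 0;0.5 0 -0.2 0 0 0"
}}

```text
time_s: 13.63
tool_pos: [0.6295, 0.1774, 0.0525]
eef_rot: [-180.0, 19.7, 164.9]
wrist_force: [2.1, -0.6, -2.9]
gripper_width: 0.043
grasp_force: 63.9
```

```bash
python3 r.py
```

```text
13.6333 [ 2.21 -0.04 -2.91] [ 0.017  0.294 -0.004]
(array([-56.3,  -1.3,  14.4]), array([ -0.04, -19.71,  -0.  ]))
```

The stop is felt: Fx rose to about +2 N and the moment fell by 0.29 N m. I'll work out the rocking path about the tongue tip.

```bash
cat > rock.py <<'E'
from plan import *
import sys
def table(start,pts):
    p0,r0=tcp(np.array([start[0],-1.3,start[1]])/1000,start[2],off)
    for x,z,t in pts:
        p,r=tcp(np.array([x,-1.3,z])/1000,t,off); print((r0.inv().apply(p-p0)*1000).round(2),(r0.inv()*r).as_rotvec(degrees=True).round(2),(x,z,t))
E
python3 - <<'E'
from rock import *
table((-56.3,14.4,19.7),[(-56.3,14.3,18),(-56.3,14.2,16),(-56.4,14.1,14),(-56.4,14,12.5)])
print(); table((-56.4,14,12.5),[(-56.5,13.9,11),(-56.5,13.8,9.5),(-56.6,13.7,8),(-56.6,13.6,7)])
print(); table((-56.6,13.6,7),[(-56.7,13.5,6),(-56.7,13.4,5),(-56.8,13.4,4),(-56.8,13.3,3),(-56.8,13.2,2),(-56.8,13.1,1),(-56.8,13.1,0)])
E
```

```text
[-0.52  0.    1.84] [0.  1.7 0. ] (-56.3, 14.3, 18)
[-1.07 -0.    4.  ] [0.  3.7 0. ] (-56.3, 14.2, 16)
[-1.45 -0.    6.16] [0.  5.7 0. ] (-56.4, 14.1, 14)
[-1.75 -0.    7.83] [0.  7.2 0. ] (-56.4, 14, 12.5)

[-0.37  0.    1.61] [0.  1.5 0. ] (-56.5, 13.9, 11)
[-0.8   0.    3.26] [0. 3. 0.] (-56.5, 13.8, 9.5)
[-1.09  0.    4.9 ] [0.  4.5 0. ] (-56.6, 13.7, 8)
[-1.32  0.    6.04] [0.  5.5 0. ] (-56.6, 13.6, 7)

[-0.22  0.    1.11] [0. 1. 0.] (-56.7, 13.5, 6)
[-0.52  0.    2.24] [0. 2. 0.] (-56.7, 13.4, 5)
[-0.72 -0.    3.26] [0. 3. 0.] (-56.8, 13.4, 4)
[-0.98  0.    4.4 ] [0. 4. 0.] (-56.8, 13.3, 3)
[-1.23  0.    5.55] [0. 5. 0.] (-56.8, 13.2, 2)
[-1.46  0.    6.69] [0. 6. 0.] (-56.8, 13.1, 1)
[-1.68  0.    7.75] [0. 7. 0.] (-56.8, 13.1, 0)
```

Call:
{"op": "step_arm", "data": {
  "targets": "-0.5 0 1.8 0 1.7 0;-1.1 0 4 0 3.7 0;-1.5 0 6.2 0 5.7 0;-1.8 0 7.8 0 7.2 0;-1.8 0 7.8 0 7.2 0;-1.8 0 7.8 0 7.2 0"
}}

```text
time_s: 14.13
tool_pos: [0.6335, 0.1759, 0.0455]
eef_rot: [-179.9, 12.5, 164.8]
wrist_force: [0.0, 0.0, -3.3]
gripper_width: 0.0431
grasp_force: 63.7
```

```bash
python3 r.py
```

```text
14.1333 [ 0.03  0.04 -3.31] [ 0.055  0.38  -0.043]
(array([-56.4,  -1.7,  13.8]), array([ -0.05, -12.49,  -0.06]))
```

Call:
{"op": "step_arm", "data": {
  "targets": "-0.4 0 1.6 0 1.5 0;-0.8 0 3.2 0 3 0;-1.1 0 4.9 0 4.5 0;-1.3 0 6 0 5.5 0;-1.3 0 6 0 5.5 0"
}}

```text
time_s: 14.55
tool_pos: [0.6354, 0.1761, 0.04]
eef_rot: [-180.0, 6.9, 164.9]
wrist_force: [-3.0, 1.4, -0.2]
gripper_width: 0.0427
grasp_force: 64.1
```

```bash
python3 r.py
```

```text
14.55 [-3.28  0.56 -0.22] [-0.046  0.592 -0.028]
(array([-57.5,  -1. ,  13.6]), array([-0.05, -6.9 , -0.01]))
```

The foot is engaging the catch bar, pushing the carrier forward about 0.9 mm. I'll back the command off slightly while rocking further.

Run:
```python
from rock import *
table((-56.6,13.6,7),[(-56.2,13.5,6),(-56,13.4,5),(-56,13.4,4)])
print(); table((-56,13.4,4),[(-55.9,13.3,3),(-55.9,13.2,2),(-55.9,13.1,1)])
print(); table((-55.9,13.1,1),[(-56,13.1,0),(-56,13,-1),(-56,13,-2)])
```

```text
[-0.72  0.    1.17] [0. 1. 0.] (-56.2, 13.5, 6)
[-1.22 -0.    2.33] [0. 2. 0.] (-56, 13.4, 5)
[-1.51 -0.    3.36] [0. 3. 0.] (-56, 13.4, 4)

[-0.42  0.    1.13] [0. 1. 0.] (-55.9, 13.3, 3)
[-0.73  0.    2.26] [0. 2. 0.] (-55.9, 13.2, 2)
[-1.02  0.    3.39] [0. 3. 0.] (-55.9, 13.1, 1)

[-0.23 -0.    1.02] [0. 1. 0.] (-56, 13.1, 0)
[-0.54 -0.    2.15] [0. 2. 0.] (-56, 13, -1)
[-0.84  0.    3.19] [0. 3. 0.] (-56, 13, -2)
```

Call:
{"op": "step_arm", "data": {
  "targets": "-0.7 0 1.2 0 1 0;-1.2 0 2.3 0 2 0;-1.5 0 3.4 0 3 0;-1.5 0 3.4 0 3 0"
}}

```text
time_s: 14.88
tool_pos: [0.6368, 0.1758, 0.036]
eef_rot: [-180.0, 3.8, 164.9]
wrist_force: [-3.7, 1.7, 0.5]
gripper_width: 0.043
grasp_force: 64.1
```

```bash
python3 r.py
```

```text
14.8833 [-4.02  0.66  0.48] [0.078 0.879 0.039]
(array([-57.5,  -1. ,  12.7]), array([-0.05, -3.78, -0.02]))
```

Call:
{"op": "step_arm", "data": {
  "targets": "-0.6 0 1.1 0 1 0;-1 0 2.3 0 2 0;-1.3 0 3.4 0 3 0;-1.3 0 3.4 0 3 0"
}}

```text
time_s: 15.22
tool_pos: [0.6394, 0.1745, 0.0331]
eef_rot: [-180.0, 0.9, 164.8]
wrist_force: [-2.8, 1.6, -0.9]
gripper_width: 0.0428
grasp_force: 64.0
```

```bash
python3 r.py
```

```text
15.2167 [-3.09  0.78 -0.9 ] [0.17  0.814 0.017]
(array([-55.7,  -1.4,  12.7]), array([-0.05, -0.87, -0.06]))
```

Call:
{"op": "step_arm", "data": {
  "targets": "0.3 0 0.7 0 0.7 0;0.4 0 1.4 0 1.3 0;0.4 0 2 0 2 0;0.4 0 2 0 2 0"
}}

```text
time_s: 15.55
tool_pos: [0.6396, 0.1744, 0.0331]
eef_rot: [-180.0, -1.1, 164.8]
wrist_force: [-4.7, -0.1, 6.0]
gripper_width: 0.043
grasp_force: 64.7
```

```bash
python3 r.py
python3 - <<'E'
from plan import *
f=arm.grab_frame("wrist"); fs=arm.grab_frame("side")
a=cv2.resize(f[60:350,110:410],(540,522)); b=cv2.resize(fs[150:220,205:265],(255,298),interpolation=cv2.INTER_CUBIC); b=np.vstack([b,np.zeros((224,255,3),np.uint8)])
cv2.imwrite("pics/w8.png",np.hstack([a,b])[:,:,::-1])
E
```

```text
15.55 [-4.53 -1.32  5.99] [-0.327  0.831 -0.066]
(array([-56.2,  -1.5,  14.7]), array([-0.03,  1.06, -0.06]))
```

View pics/w8.png

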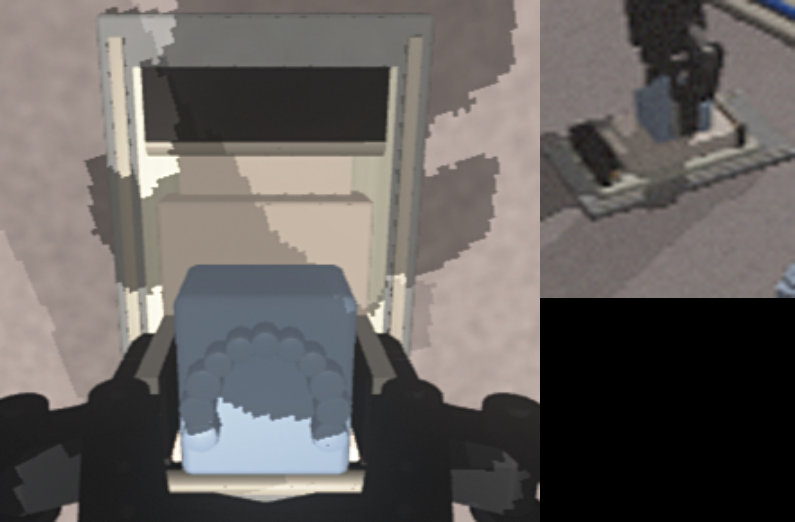

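The carrier looks flat. The tongue is under the front bar and the catch bar lies over the tail with no orange showing. I'll ease the load and let go.

Call:
{"op": "step_arm", "data": {
  "targets": "0.4 0 -0.5 0 -0.5 0;0.6 0 -0.9 0 -1 0;0.6 0 -0.9 0 -1 0"
}}

```text
time_s: 15.9
tool_pos: [0.6391, 0.1745, 0.0325]
eef_rot: [-180.0, 0.1, 164.9]
wrist_force: [0.3, -0.4, -1.6]
gripper_width: 0.0429
grasp_force: 64.0
```

```bash
python3 r.py
```

```text
15.9 [ 0.42 -0.32 -1.62] [0.052 0.073 0.039]
(array([-56.3,  -1.6,  12.9]), array([-0.04, -0.13, -0.01]))
```

Call:
{"op": "step_arm", "data": {
  "targets": "0 0 0 0 0 0;0 0 0 0 0 0;0 0 0 0 0 0;0 0 0 0 0 0;0 0 0 0 0 0;0 0 0 0 0 0;0 0 0 0 0 0;0 0 0 0 0 0",
  "hand": 1
}}

```text
time_s: 16.57
tool_pos: [0.6383, 0.175, 0.0325]
eef_rot: [-180.0, -0.0, 164.9]
wrist_force: [-0.4, -0.3, 1.2]
gripper_width: 0.0853
grasp_force: 0.0
```

Call:
{"op": "step_arm", "data": {
  "targets": "0 0 -5 0 0 0;0 0 -20 0 0 0;0 0 -50 0 0 0;0 0 -80 0 0 0;0 0 -110 0 0 0;30 0 -130 0 0 0;60 0 -130 0 0 0;60 0 -130 0 0 0;60 0 -130 0 0 0"
}}

```text
time_s: 17.32
tool_pos: [0.5792, 0.1922, 0.1641]
eef_rot: [179.9, -0.0, 165.0]
wrist_force: [0.1, -0.3, -1.2]
gripper_width: 0.0852
grasp_force: 0.0
```

Run:
```python
from h import *
s=arm.read_state(); print(s["time_s"],s["tool_pos"],s["wrist_force"].round(2))
f=arm.grab_frame("wrist"); np.save("w9.npy",f); fs=arm.grab_frame("side")
KT=cam("wrist",s); u,v=proj(KT,[.637,.177,.03])[0].astype(int); print(u,v); y0=max(0,v-110); x0=u-70
a=cv2.resize(f[y0:v+90,x0:u+70],None,fx=2.8,fy=2.8,interpolation=cv2.INTER_CUBIC); b=cv2.resize(fs[150:230,190:270],(390,390),interpolation=cv2.INTER_CUBIC)
H=a.shape[0]; b=np.vstack([b,np.zeros((max(H-390,0),390,3),np.uint8)])[:H]; print(a.shape,x0,y0)
cv2.imwrite("pics/w9.png",np.hstack([a,b])[:,:,::-1])
```

```text
17.3167 [0.57916267 0.19216824 0.16410617] [ 0.09 -0.31 -1.18]
256 244
(560, 392, 3) 186 134
```

View pics/w9.png

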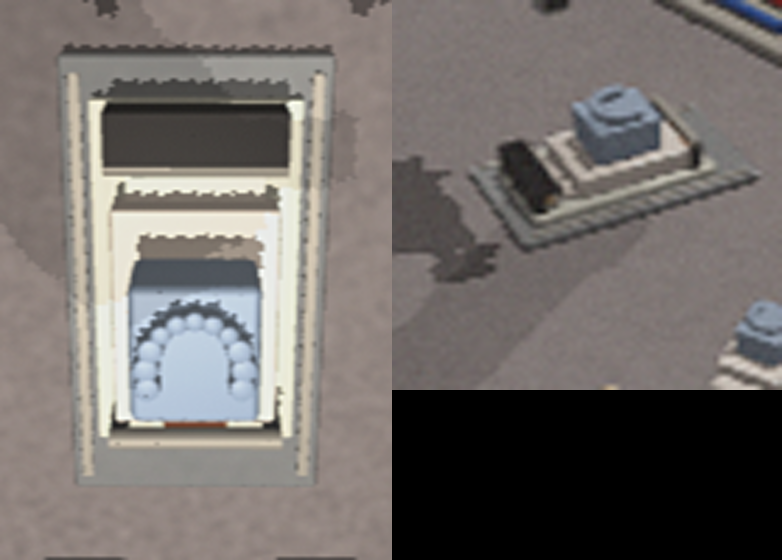

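The carrier lies flat and in line on the bed. Its foot (dark red at crop (195,425)) runs under the catch bar, and the gripper is clear.

```bash
python3 -c "
from station import arm
print(arm.finish_job())"
```

```text
the job is handed in; nothing more can be done
None
```

The carrier is docked flat with its foot latched under the catch bar and the gripper clear, and the job was handed in at about 17 s; no verdict was returned, and I did not re-measure the spare model, jar or bowl, though nothing was moved near them.

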